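# Clamp a glass paperweight with the guarded knob

## Task

Take the purple glass paperweight from the slab and stand it upright on the bed of the bench clamp, between jaw and backstop and centred on the pads, and let go of it. Then reach into the yellow guard ring and turn the recessed knob clockwise until the jaw holds the glass snugly, with about 7 N: more than 4 and less than 10 N when you let go, and never above 14 N, as glass chips. Be gentle with glass and guard, leave the other things where they are, and let go of the knob at the end.

Things in the scene. Friction and masses are not known exactly. Their poses are not given: they have to be found in the camera images.
- purple: the purple glass paperweight to be clamped: a round puck with domed top, 56 mm across (side straight from 5 to 40 mm above its underside), 56 mm tall, about 0.26 kg. Origin at the centre of its underside, z up. It starts on a pale slab 25 mm high, in a row with the amber and green ones, 90 mm between centres; its place in the row varies.
- clamp: grey bench clamp fixed to the table, base plate 130 (x) x 310 (y) x 12 mm; origin at the centre of the plate's underside, z up. It clamps along its y: sprung jaw from the +y side, backstop on the -y side. The bed between them is the plate's flat top (z 12 mm), open on both x sides. Cork faces: 46 mm wide in x, z 18 to 48 mm; the steel behind them reaches z 55 mm.
- rest_spot (a point): point on the clamp's bed, at (0, -32, 12) mm in the clamp's frame. The jaw's pad starts with its face 32 mm from here towards +y; the backstop's face is fixed, 32 to 46 mm from here towards -y: that setting varies and is not measured. A glass with the centre of its underside here clears both by 4 mm or more.
- jaw: steel jaw slide; axes as the clamp's, origin at the clamp's at the start; moves to the clamp's -y by 20 mm per rad of the knob. Carries the cork pad on two red sprung stems: 2 N per mm pressed in, no preload, 13 mm travel. It pushes the glass over the bed (1 to 3 N) until it meets the backstop; then the clamping force grows by 40 N per rad of the knob.
- knob (a joint): angle of the recessed knob, rad: 0 at the start (fully open), grows turning clockwise seen from above, end stop 1.6. Dry drag of 0.22 N m holds it where left (up to 11 N of clamping); turning on takes the drag plus 0.02 N m per newton of clamping (0.36 N m at 7 N); held still, the drag can act either way. The glass meets the backstop somewhere between 0.4 and 1.2 rad.
- knob_grip (a point): the point to grip, on the knob's upright axis at the clamp's (0, 85, 59) mm; axes turn with the knob. The grip is an upright black bar 12 mm thick, 40 mm long, from 20 mm below to 12 mm above this point, white mark on one end; its length points 0.7 rad counter-clockwise (from above) of this point's x axis. Floor of the recess: 24 mm below this point.
- guard: yellow guard ring about the knob, 82 mm inner and 94 mm outer diameter, fixed; its rim is 22 mm above knob_grip (81 mm above the table). A gripper opened wider than about 75 mm over the backs of its fingers does not fit in. Origin on the knob's axis at the floor of the recess.
- amber: amber glass paperweight, same shape and size as the purple one; origin at the centre of its underside (bystander)
- green: green glass paperweight, same shape and size; origin at the centre of its underside (bystander)
- tin: red tin, 76 mm across, 85 mm tall, standing; origin under its centre (bystander)
- canister: yellow canister with brass cap, 70 mm across, 200 mm tall, standing; origin under its centre (bystander)
- paddle: wooden paddle blank 220 x 60 x 12 mm, lying flat; origin under its centre (bystander)
- wrench: steel wrench lying flat, long axis = its x (bystander)
- brick: pale firebrick 110 x 200 x 60 mm; origin under its centre (bystander)
- cup: steel cup 80 mm across, 100 mm tall; origin under its centre (bystander)
Not all that is in view belongs to the job. Of the things shaped like the purple, the purple one is meant.

How it is judged:
By the outcome, as a careful person would: the job done as asked, in the order asked, and still so for the second after the job is handed in, with the robot touching nothing.
It also fails if it takes over 72 s, if anything falls off the work surface, if the arm or the gripper's body presses on something with over 40 N, if the wrist force passes 120 N, or if a joint passes its speed limit or range.

## Robot

A 7-joint arm with a two-finger parallel gripper is mounted at the origin on the work surface. World frame = base frame: x ahead of the robot, y to its left, z up, the work surface at z = 0. Lengths are in m, angles in rad, forces in N, time in s.
With the tool pointing down it reaches from about 0.4 to 0.85 m from the base axis. Payload 10.4 kg.
Tool frame: the origin (TCP) lies midway between the tips of the shut fingers; the grasp point (between the pads) lies 19 mm behind it (manip.pinch_z is the distance from the TCP to the grasp point, in m); y points along the fingers, x is the direction in which the jaws open and shut, and the axes are right-handed (so a half turn about y gives the same grasp; the last joint's range is limited). The gripper opens to 85 mm and grips with 20 to 120 N. Pads are 22 mm wide; open, the fingers measure 114 mm over their backs; the gripper's body (76 mm by 85 mm) begins 54 mm behind the grasp point. The pads swing forward as they close: fully open they stand 13 mm farther back than shut.
Start: joints at [1.165, 0.332, -0.065, 1.46, 0.022, 1.35, -0.088], TCP at [0.233, -0.58, 0.231] pointing down, gripper open.
Joint ranges: [-2.6, 2.6], [-0.5, 2.12], [-1.47, 1.34], [0.16, 2.42], [-1.27, 4.41], [0.06, 2.06], [-2.6, 2.6]. Speed limits (rad/s): [2.22, 2.22, 2.79, 2.79, 3.14, 3.14, 3.14].

## Interface

Orientations are given as a unit quaternion [x, y, z, w].
In Python, from workcell import manip gives the robot as it stands.
- The arm moves only by the shell command python3 -m pendant 'ROWS' [OPENING] [FORCE]. ROWS is a JSON object of lists of equal length, an entry for each row: "offset": the shift along the tool's x, y, z scaled (see below), a list of three; "turn": the turn, a rotation vector about the tool's x, y, z scaled (see below), a list of three. A call has 1 to 12 rows; each row is the pose to reach, as a shift and turn from the pose measured when the call began, along the tool's axes at that moment; what a row does not reach only later rows make up. The controller multiplies each number of a shift by 200 mm and each number of a turn by 45 degrees. A row lasts 1/8 s, in which the tool goes at most 62.5 mm and 10.7 degrees, less where a joint would pass 70% of its speed; a pose out of reach is approached as far as the arm can. A call with a number of a shift or a turn outside -1 to 1 is refused whole. A call with a gripper value outside its range is refused whole. OPENING is the opening in per cent of the stroke, from 0 (shut) to 100 (fully open), set as the call begins (- or left out, the last holds). The fingers move at their own pace and stop on an object; FORCE is the grip in N (left out, the last holds). Time passes only in rows, so rows that repeat a pose let the fingers close. It gives the time, the measured TCP pose, the force and the opening at its end, in the units of the state.
- manip.get_obs(): the state, without advancing time (a new reading comes with each control period).
- manip.camera(name): name is "side" or "top"; returns (picture, depth): 400x640x3 uint8, red, green, blue; 400x640 float32, m along the optical axis (not along the pixel's ray), 0 where there is no reading.
- manip.camera_model(name): a dict with "intrinsics" (3x3 intrinsics, pixels), "R" (3x3) and "t" (3): a world point X has camera coordinates R X + t. Camera axes: x right, y down, z forward; pixel columns grow to the right and rows downward; lengths in m; the calibration is good to about 2 mm. A picture is of the moment at which its call begins. camera_model takes no time and is no camera call.
- manip.hand_in(): hands the job in, once; it reports no verdict.
The state is a dict: "clock": time; "joint_pos": joint angles; "joint_velocities": joint speeds; "tau": joint torques, N m; "position": TCP position; "ee_rot": TCP orientation; "ft_force": force on the tool from outside, world axes, zero at the start; "torque": the same for the moment, N m; "grip_width": opening from 0.0 (shut) to 1.0 (fully open).
Only numpy, scipy, OpenCV 4.12 (cv2) and the standard library are available. Lean on these libraries where they do the work, as an engineer would, in place of code of your own. Each camera call takes 0.05 s, during which the arm holds its last target. There are 200 camera calls.

## Working session

There is one attempt and no reset: what is moved stays moved. The work goes in short steps, Python scripts to look and compute and a shell command to move; the robot and the scene stay as the last step left them, time stands still between calls to the robot, and variables do not carry over. Pictures are saved under pics/ and viewed, about 8 in all and at most 12, crops included, and the job is handed in when it is done.

```bash
ls; mkdir -p pics; python3 - <<'E'
from workcell import manip
import cv2,numpy as np
np.set_printoptions(precision=4,suppress=True)
for n in("top","side"):
    p,d=manip.camera(n); cv2.imwrite(f"pics/{n}0.png",p[:,:,::-1]); np.savez(f"pics/{n}0.npz",p=p,d=d)
    m=manip.camera_model(n); print(n,m['intrinsics'],m['R'],m['t'],(d>0).mean())
print(manip.get_obs(),manip.pinch_z)
E
```

```text
pics
top [[519.571    0.     322.9517]
 [  0.     519.571  206.2762]
 [  0.       0.       1.    ]] [[-0.0067 -0.9999  0.0137]
 [-0.9938  0.0051 -0.1114]
 [ 0.1113 -0.0143 -0.9937]] [-0.0224  0.5964  1.6024] 0.99633203125
side [[439.2469   0.     318.8609]
 [  0.     439.2469 204.1572]
 [  0.       0.       1.    ]] [[-0.6879 -0.7258 -0.0033]
 [-0.5282  0.5038 -0.6835]
 [ 0.4977 -0.4685 -0.7299]] [0.4023 0.3461 0.9359] 0.9960390625
{'clock': 0.1, 'joint_pos': array([ 1.1654,  0.3328, -0.0647,  1.4608,  0.0216,  1.3499, -0.0885]), 'joint_velocities': array([-0.0009, -0.0021, -0.0007, -0.0021,  0.0003,  0.0007,  0.0001]), 'tau': array([  0.002 , -62.6748,   0.0497, -39.2432,   0.0163,   0.0069,
        -0.    ]), 'position': array([ 0.2333, -0.5795,  0.2306]), 'ee_rot': array([-0.5858,  0.3961, -0.3954,  0.5862]), 'ft_force': array([ 1.0022, -0.2567, -0.7136]), 'torque': array([0.0082, 0.0043, 0.0289]), 'grip_width': 0.9982058275163772} 0.0187
```

View pics/top0.png

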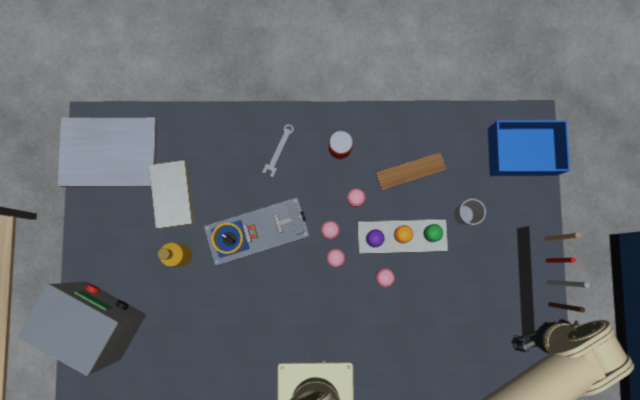

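View pics/side0.png

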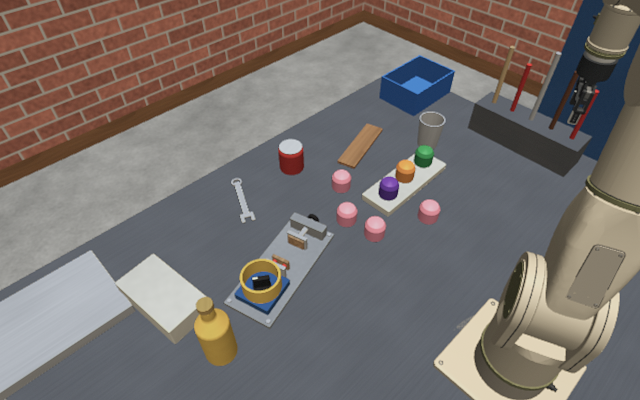

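```bash
cat > h.py <<'E'
from workcell import manip
import cv2,numpy as np
from scipy.spatial.transform import Rotation as Rn
from scipy.optimize import least_squares
np.set_printoptions(precision=4,suppress=True)
def cloud(n,d):
    m=manip.camera_model(n);K=m['intrinsics'];v,u=np.mgrid[:d.shape[0],:d.shape[1]]
    c=np.stack([(u-K[0,2])/K[0,0]*d,(v-K[1,2])/K[1,1]*d,d],-1)
    return (c-m['t'])@m['R']
def ray(n,u,v,z):
    m=manip.camera_model(n);K=m['intrinsics'];c=-m['R'].T@m['t']
    r=m['R'].T@np.array([(u-K[0,2])/K[0,0],(v-K[1,2])/K[1,1],1]);return c+r*(z-c[2])/r[2]
def pix(n,X):
    m=manip.camera_model(n);q=m['intrinsics']@(m['R']@np.asarray(X)+m['t']);return q[:2]/q[2]
def mask(p,h0,h1,s=120,v=50):
    h=cv2.cvtColor(p,cv2.COLOR_RGB2HSV);return cv2.inRange(h,(h0,s,v),(h1,255,255))
def circ(P):
    f=lambda q:np.hypot(P[:,0]-q[0],P[:,1]-q[1])-q[2]
    r=least_squares(f,[*P[:,:2].mean(0),.04],loss='soft_l1',f_scale=.003);return r.x
E
python3 - <<'E'
from h import *
for n in("top","side"):
    z=np.load(f"pics/{n}0.npz");p,d=z['p'],z['d'];W=cloud(n,d)
    m=mask(p,125,150,80,30)>0; m&=(np.abs(W[...,2]-.05)<.05)
    k,l,st,c=cv2.connectedComponentsWithStats(m.astype(np.uint8));i=1+np.argmax(st[1:,4]);m=l==i
    Q=W[m];print(n,"purple px",c[i],st[i],"zmax",Q[:,2].max())
    (u,v),r=cv2.minEnclosingCircle(np.argwhere(m)[:,::-1].astype(np.float32));print(' sil',u,v,r,ray(n,u,v,.06))
    t=Q[Q[:,2]>Q[:,2].max()-.012];print(' dome top mean',t.mean(0),len(t))
    g=mask(p,18,32,120,80)>0; g&=(np.abs(W[...,2]-.081)<.006)
    ref=ray(n,*((227,238) if n=="top" else (262,278)),.081); g&=np.hypot(W[...,0]-ref[0],W[...,1]-ref[1])<.065
    print(' guard',circ(W[g]),g.sum(),W[g][:,2].max())
    b=(np.abs(W[...,2]-.012)<.005)&(np.hypot(W[...,0]-ref[0],W[...,1]-ref[1])<.30)
    k,l,st,c=cv2.connectedComponentsWithStats(b.astype(np.uint8));
    for i in range(1,k):
        if st[i,4]>150:
            r=cv2.minAreaRect((W[l==i][:,:2]*1000).astype(np.float32));print(' plate',st[i,4],r)
    tb=W[(np.abs(W[...,2])<.008)];print(' table z',np.median(tb[:,2]))
z=np.load("pics/top0.npz");a=cv2.resize(z['p'][190:270,195:315,::-1],None,fx=6,fy=6,interpolation=cv2.INTER_CUBIC);cv2.imwrite("pics/crop1.png",a)
o=manip.get_obs();print(Rn.from_quat(o['ee_rot']).as_matrix())
E
```

```text
top purple px [374.8412 237.9313] [367 230  17  17 233] zmax 0.09000838976928108
 sil 375.0 238.0 8.602425575256348 [ 0.4941 -0.1852  0.06  ]
 dome top mean [ 0.4922 -0.1837  0.081 ] 67
 guard [0.4966 0.2667 0.0436] 108 0.08681922825687409
 plate 1871 ((521.07470703125, 187.77601623535156), (132.07518005371094, 310.14691162109375), 17.446725845336914)
 table z -0.0009440775432898511
side purple px [388.3378 187.9732] [379 177  20  23 373] zmax 0.08460890658891457
 sil 388.0686340332031 187.8627471923828 11.552369117736816 [ 0.4931 -0.1785  0.06  ]
 dome top mean [ 0.4949 -0.1818  0.0779] 153
 guard [0.498  0.2676 0.0438] 328 0.08496023755808604
 plate 2659 ((523.9346923828125, 186.0344696044922), (131.27085876464844, 311.9564514160156), 17.110973358154297)
 table z -0.000312912044548867
[[ 0.3735 -0.0005  0.9276]
 [-0.9276  0.0012  0.3735]
 [-0.0013 -1.     -0.0001]]
```

View pics/crop1.png

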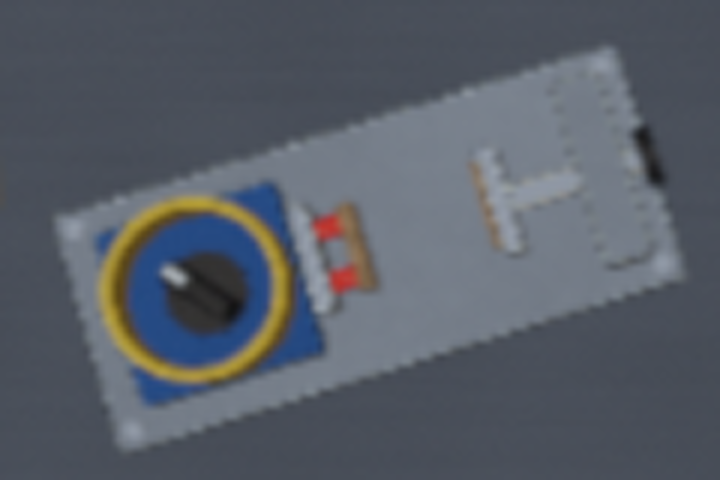

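The top view shows purple at (375,238), clamp with guard ring at (227,238) and backstop on the right. The side view shows the same with pink decoy domes around. In the crop, the white mark on the bar is at 57° world, as expected from a clamp yaw of 17.3°.

```bash
cat > g.py <<'E'
# usage: g.py x y z yaw_deg -> shift and turn in pendant units from the measured pose
import sys
from h import *
x,y,z,yaw=map(float,sys.argv[1:5]);o=manip.get_obs();R=Rn.from_quat(o['ee_rot']);t=np.radians(yaw)
T=Rn.from_matrix(np.array([[np.cos(t),0,-np.sin(t)],[np.sin(t),0,np.cos(t)],[0,-1,0]]))
print("offset",R.inv().apply(np.array([x,y,z])-o['position'])/.2,"turn",(R.inv()*T).as_rotvec()/(np.pi/4))
print(o['clock'],o['position'],"yaw",np.degrees(np.arctan2(*R.as_matrix()[1::-1,0])),"F",o['ft_force'],"M",o['torque'],"w",o['grip_width'],"q",o['joint_pos'])
E
python3 -m pendant '{"offset":[[-0.1,0,0.1],[-0.25,0,0.25],[-0.4,0,0.4],[-0.55,0,0.55],[-0.7,0,0.7],[-0.85,0,0.85],[-1,0,1],[-1,0,1]],"turn":[[0,-0.1,0],[0,-0.25,0],[0,-0.4,0],[0,-0.55,0],[0,-0.7,0],[0,-0.85,0],[0,-1,0],[0,-1,0]]}' 100 25
python3 g.py 0.4935 -0.1833 0.15 17.3
```

```text
clock: 1.1
position: [0.3456, -0.3164, 0.2309]
ee_rot: [-0.693, 0.139, -0.139, 0.694]
ft_force: [0.9, -0.5, 0.2]
grip_width: 1.002
offset [0.4257 0.4052 0.8993] turn [-0.0016 -0.8891 -0.0006]
1.1 [ 0.3456 -0.3164  0.2309] yaw -22.709637554044342 F [ 0.9215 -0.464   0.2385] M [-0.0828  0.0084  0.0113] w 1.0018326763155616 q [ 0.9724  0.0049 -0.3266  1.8404  0.0008  1.2976  0.2493]
```

```bash

python3 -m pendant '{"offset":[[0.05,0,0.1],[0.12,0,0.25],[0.19,0.03,0.4],[0.26,0.1,0.55],[0.33,0.2,0.7],[0.39,0.3,0.82],[0.426,0.405,0.9],[0.426,0.405,0.9],[0.426,0.405,0.9]],"turn":[[0,-0.1,0],[0,-0.23,0],[0,-0.36,0],[0,-0.49,0],[0,-0.62,0],[0,-0.75,0],[0,-0.89,0],[0,-0.89,0],[0,-0.89,0]]}' 100 25
python3 g.py 0.4935 -0.1833 0.033 17.3
python3 - <<'E'
from h import *
p,d=manip.camera("side");cv2.imwrite("pics/s1.png",cv2.resize(p[100:260,300:480,::-1],None,fx=4,fy=3.75))
E
```

```text
clock: 2.22
position: [0.4938, -0.1831, 0.1503]
ee_rot: [-0.699, -0.106, 0.106, 0.7]
ft_force: [-0.3, 0.8, 0.8]
grip_width: 0.999
offset [-0.002   0.5867 -0.0014] turn [-0.0018  0.0001  0.0001]
2.225 [ 0.4938 -0.1831  0.1503] yaw 17.303654302950864 F [-0.3285  0.8368  0.7932] M [-0.036  -0.0102  0.0281] w 0.9988350947956909 q [ 0.7428  0.2232 -0.53    1.7997  0.1214  1.1519  0.476 ]
```

View pics/s1.png

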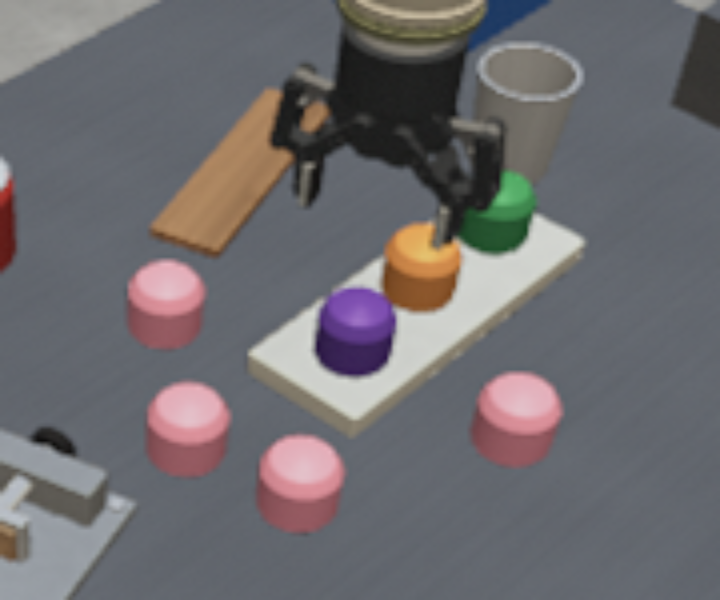

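The fingers straddle purple, with tips at crop (307,195) and (442,240) and the glass at (357,330) below. Next I descend.

```bash

python3 -m pendant '{"offset":[[0,0.08,0],[0,0.18,0],[0,0.28,0],[0,0.38,0],[0,0.46,0],[0,0.53,0],[0,0.585,0],[0,0.585,0]],"turn":[[0,0,0],[0,0,0],[0,0,0],[0,0,0],[0,0,0],[0,0,0],[0,0,0],[0,0,0]]}' 100 25
python3 -m pendant '{"offset":[[0,0,0],[0,0,0],[0,0,0],[0,0,0],[0,0,0],[0,0,0],[0,0,0],[0,0,0]],"turn":[[0,0,0],[0,0,0],[0,0,0],[0,0,0],[0,0,0],[0,0,0],[0,0,0],[0,0,0]]}' 55 25
python3 g.py 0.4935 -0.1833 0.033 17.3
```

```text
clock: 3.28
position: [0.4935, -0.1833, 0.033]
ee_rot: [-0.699, -0.106, 0.106, 0.7]
ft_force: [-0.2, -0.3, 1.1]
grip_width: 0.994
clock: 4.28
position: [0.4944, -0.1833, 0.0339]
ee_rot: [-0.699, -0.107, 0.106, 0.699]
ft_force: [0.8, 0.5, 6.4]
grip_width: 0.646
offset [-0.0041  0.0046  0.0015] turn [-0.0005 -0.0006  0.0016]
4.275 [ 0.4944 -0.1833  0.0339] yaw 17.272587779124326 F [0.8032 0.5033 6.4405] M [ 0.1572 -0.0599  0.0081] w 0.6461184445691184 q [ 0.7045  0.3717 -0.5009  1.8992  0.2191  0.9237  0.401 ]
```

```bash

python3 -m pendant '{"offset":[[0,-0.05,0],[0,-0.13,0],[0,-0.23,0],[0,-0.35,0],[0,-0.47,0],[0,-0.55,0],[0,-0.6,0],[0,-0.6,0],[0,-0.6,0]],"turn":[[0,0,0],[0,0,0],[0,0,0],[0,0,0],[0,0,0],[0,0,0],[0,0,0],[0,0,0],[0,0,0]]}' 50 30
python3 g.py 0.532 0.1561 0.15 17.3
python3 - <<'E'
from h import *
from h import manip
for n in("top","side"):
    p,d=manip.camera(n);W=cloud(n,d);m=mask(p,125,150,80,30)>0
    k,l,st,c=cv2.connectedComponentsWithStats(m.astype(np.uint8));i=1+np.argmax(st[1:,4]);print(n,st[i],c[i],'expected tcp px',pix(n,manip.get_obs()['position']))
cv2.imwrite("pics/s2.png",cv2.resize(p[100:260,300:480,::-1],None,fx=4,fy=3.75))
E
```

```text
clock: 5.4
position: [0.4938, -0.1833, 0.1531]
ee_rot: [-0.699, -0.106, 0.106, 0.7]
ft_force: [-0.3, 0.3, -3.3]
grip_width: 0.645
offset [0.6864 0.0177 1.5638] turn [-0.0017 -0.0006  0.0003]
5.4 [ 0.4938 -0.1833  0.1531] yaw 17.270880941728045 F [-0.3397  0.3447 -3.2742] M [-0.0228  0.0456 -0.0163] w 0.6448146421899628 q [ 0.7457  0.2205 -0.5323  1.7967  0.1201  1.1572  0.4769]Traceback (most recent call last):
  File "<stdin>", line 5, in <module>
    return _wrapfunc(a, 'argmax', axis=axis, out=out, **kwds)
    return bound(*args, **kwds)
ValueError: attempt to get argmax of an empty sequence
```

```bash

python3 -m pendant '{"offset":[[0.04,0,0.08],[0.1,0,0.22],[0.16,0,0.37],[0.23,0,0.52],[0.29,0,0.67],[0.36,0,0.82],[0.44,0,1]],"turn":[[0,0,0],[0,0,0],[0,0,0],[0,0,0],[0,0,0],[0,0,0],[0,0,0]]}' 50 30
python3 -m pendant '{"offset":[[0.05,0,0.13],[0.11,0,0.27],[0.17,0,0.4],[0.22,0,0.5],[0.246,0.01,0.55],[0.25,0.02,0.564],[0.25,0.02,0.564]],"turn":[[0,0,0],[0,0,0],[0,0,0],[0,0,0],[0,0,0],[0,0,0],[0,0,0]]}' 50 30
python3 g.py 0.532 0.1561 0.15 17.3
python3 - <<'E'
from h import *
p,d=manip.camera("side");u,v=pix("side",manip.get_obs()['position']).astype(int);print(u,v)
m=mask(p,122,155,80,25)>0;W=cloud("side",d)
k,l,st,c=cv2.connectedComponentsWithStats(m.astype(np.uint8))
for i in range(1,k):
    if st[i,4]>30: print(st[i],c[i],np.median(W[l==i],0))
cv2.imwrite("pics/s2.png",cv2.resize(p[v-90:v+90,u-100:u+80,::-1],None,fx=3.3,fy=3.3));np.savez("pics/s2.npz",p=p,d=d)
E
```

```text
clock: 6.32
position: [0.518, 0.0358, 0.153]
ee_rot: [-0.699, -0.106, 0.106, 0.7]
ft_force: [1.1, 0.3, -2.2]
grip_width: 0.642
clock: 7.2
position: [0.532, 0.1577, 0.1488]
ee_rot: [-0.699, -0.106, 0.107, 0.7]
ft_force: [0.6, -0.9, -3.8]
grip_width: 0.643
offset [-0.0023 -0.0061 -0.0079] turn [-0.0019 -0.0011 -0.0015]
7.2 [0.532  0.1577 0.1488] yaw 17.250313447784873 F [ 0.5975 -0.8773 -3.7578] M [-0.0004 -0.0152 -0.0116] w 0.642579988852772 q [ 0.2503  0.3281 -0.7323  1.7219  0.2332  1.1825 -0.2437]
284 222
[273 203  20  29 422] [282.41   218.0782] [0.5219 0.1698 0.1846]
```

View pics/s2.png

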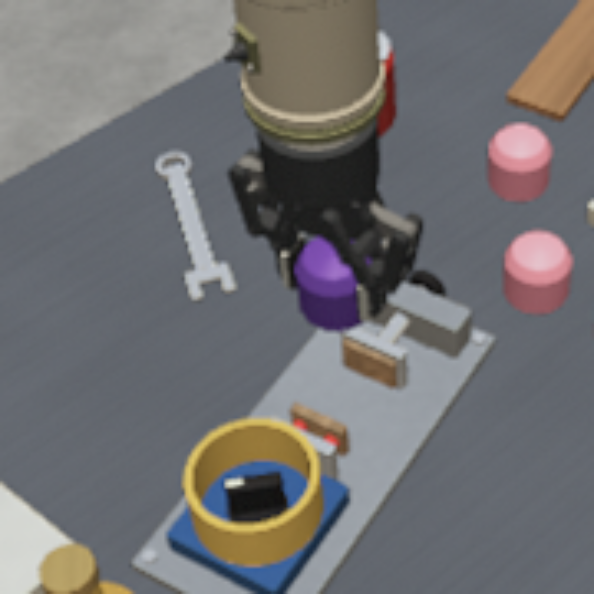

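The glass hangs upright in the fingers, above the bed between backstop (crop 375,355) and jaw pad (320,425). I check its offset in the grip.

```bash
python3 - <<'E'
from h import *
z=np.load("pics/s2.npz");p=z['p'];m=mask(p,122,155,80,25)
P=np.argwhere(m)[:,::-1];P=P[(P[:,0]>268)&(P[:,0]<298)&(P[:,1]>195)&(P[:,1]<240)]
a=np.linspace(0,2*np.pi,180)
tcp=np.array([.532,.1577,.1488]);zu=tcp[2]-.0087;yh=np.array([-np.sin(.302),np.cos(.302)]);xh=np.array([yh[1],-yh[0]])
def pred(dx,dy):
    c=tcp[:2]+dx*xh+dy*yh
    q=np.array([pix("side",[c[0]+r*np.cos(t),c[1]+r*np.sin(t),zu+h]) for r,h in((.0255,.0),(.028,.005),(.028,.04)) for t in a])
    return q[:,0].min(),q[:,0].max(),q[:,1].max()
print("obs left,right,bottom",P[:,0].min()-.5,P[:,0].max()+.5,P[:,1].max()+.5)
for v in range(218,233,2): r=P[P[:,1]==v];print(v,r[:,0].min(),r[:,0].max())
for o in((0,0),(0,.004),(0,-.004),(.003,0)):print(o,pred(*o))
p,d=manip.camera("top");print(pix("top",[.532,.1577,.18]))
E
python3 g.py 0.532 0.1561 0.05 17.3
```

```text
obs left,right,bottom 272.5 296.5 231.5
218 274 291
220 275 291
222 275 291
224 275 291
226 276 292
228 277 292
230 280 291
offset [-0.0024  0.4948 -0.0069] turn [-0.0017 -0.0017 -0.0011]
7.25 [0.5322 0.1575 0.149 ] yaw 17.222728391489806 F [ 0.4425 -0.1036 -2.641 ] M [ 0.0193  0.0294 -0.0118] w 0.6413987748492086 q [ 0.2506  0.3279 -0.7321  1.7217  0.2332  1.1825 -0.2436]Traceback (most recent call last):
  File "<stdin>", line 11, in <module>
    return umr_minimum(a, axis, None, out, keepdims, initial, where)
ValueError: zero-size array to reduction operation minimum which has no identity
```

```bash
python3 - <<'E'
from h import *
a=np.linspace(0,2*np.pi,90)
tcp=np.array([.532,.1577,.1488]);zu=tcp[2]-.0087;yh=np.array([-np.sin(.302),np.cos(.302)]);xh=np.array([yh[1],-yh[0]])
for dx,dy in((0,0),(0,.004),(0,-.004),(.003,0)):
    c=tcp[:2]+dx*xh+dy*yh
    q=np.array([pix("side",[c[0]+r*np.cos(t),c[1]+r*np.sin(t),zu+h]) for r,h in((.0255,.0),(.028,.005),(.028,.03)) for t in a])
    im=np.zeros((400,640),np.uint8);cv2.fillConvexPoly(im,cv2.convexHull(np.round(q*16).astype(np.int32)),1,shift=4)
    print((dx,dy),'left at 222..230',[np.flatnonzero(im[v])[[0,-1]] for v in(222,226,228,230)],'bottom',q[:,1].max())
E
```

```text
(0, 0) left at 222..230 [array([273, 297]), array([273, 297]), array([274, 295]), array([276, 294])] bottom 233.53375663624507
(0, 0.004) left at 222..230 [array([272, 296]), array([272, 296]), array([272, 295]), array([273, 294])] bottom 234.71919778445604
(0, -0.004) left at 222..230 [array([274, 298]), array([275, 297]), array([275, 296]), array([278, 294])] bottom 232.35390809862045
(0.003, 0) left at 222..230 [array([272, 296]), array([272, 295]), array([273, 294]), array([275, 293])] bottom 233.0410593421303
```

```bash

python3 -m pendant '{"offset":[[0,0.06,0],[0,0.16,0],[0,0.26,0],[0,0.36,0],[0,0.44,0],[0,0.5,0],[0,0.55,0],[0,0.59,0],[0,0.6,0],[0,0.6,0]],"turn":[[0,0,0],[0,0,0],[0,0,0],[0,0,0],[0,0,0],[0,0,0],[0,0,0],[0,0,0],[0,0,0],[0,0,0]]}' 50 30
python3 g.py 0.532 0.157 0.0215 17.3
python3 - <<'E'
from h import *
p,d=manip.camera("side");u,v=255,240
cv2.imwrite("pics/s3.png",cv2.resize(p[v-60:v+60,u-50:u+100,::-1],None,fx=5,fy=5,interpolation=cv2.INTER_CUBIC))
E
```

```text
clock: 8.5
position: [0.5322, 0.1577, 0.0292]
ee_rot: [-0.699, -0.106, 0.106, 0.7]
ft_force: [0.2, 0.6, -3.9]
grip_width: 0.639
offset [-0.002   0.0385 -0.003 ] turn [-0.0017 -0.0017 -0.0006]
8.5 [0.5322 0.1577 0.0292] yaw 17.223670012913203 F [ 0.2107  0.6451 -3.9339] M [-0.006   0.0157  0.0172] w 0.6394393259922403 q [ 0.1929  0.4762 -0.6756  1.8215  0.3538  0.968  -0.3318]
```

View pics/s3.png

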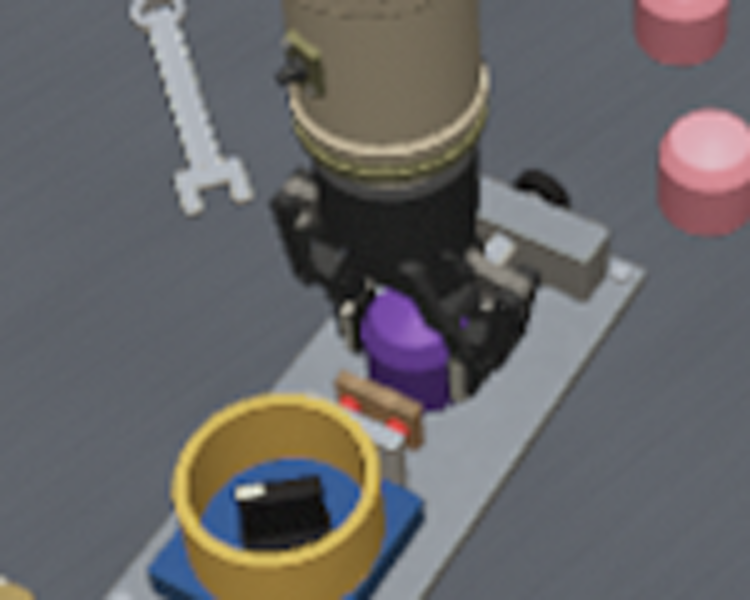

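Centred: the pad's centre at crop u≈380 plus the expected 30 px gives 410, and the glass is at about 409. There is no contact yet, so I lower to the bed.

```bash

python3 -m pendant '{"offset":[[0,0.01,0],[0,0.02,0],[0,0.03,0],[0,0.036,0],[0,0.036,0]],"turn":[[0,0,0],[0,0,0],[0,0,0],[0,0,0],[0,0,0]]}' 50 30
python3 g.py 0.532 0.157 0.0205 17.3
```

```text
clock: 9.18
position: [0.5322, 0.1577, 0.022]
ee_rot: [-0.699, -0.106, 0.106, 0.7]
ft_force: [-0.6, 0.4, -3.2]
grip_width: 0.638
offset [-0.0019  0.0076 -0.0029] turn [-0.0016 -0.0017 -0.0006]
9.175 [0.5322 0.1577 0.022 ] yaw 17.221960135393687 F [-0.5824  0.3931 -3.2384] M [ 0.0192  0.0086 -0.0598] w 0.6383366822794678 q [ 0.1884  0.4864 -0.6706  1.8254  0.362   0.9556 -0.3378]
```

```bash

python3 -m pendant '{"offset":[[0,0.004,0],[0,0.008,0],[0,0.011,0],[0,0.011,0]],"turn":[[0,0,0],[0,0,0],[0,0,0],[0,0,0]]}' 50 30
python3 g.py 0.532 0.157 0.0205 17.3
```

```text
clock: 9.68
position: [0.5323, 0.1577, 0.021]
ee_rot: [-0.699, -0.106, 0.106, 0.699]
ft_force: [-6.6, -2.4, 12.2]
grip_width: 0.642
offset [-0.0024  0.0023 -0.0029] turn [-0.0006 -0.0017 -0.0006]
9.675 [0.5323 0.1577 0.021 ] yaw 17.22332063632715 F [-6.6186 -2.4103 12.2011] M [-0.5756  1.2772 -0.0363] w 0.6415975132908762 q [ 0.1871  0.4881 -0.6697  1.8258  0.3642  0.9541 -0.3397]
```

```bash

python3 -m pendant '{"offset":[[0,-0.005,0],[0,-0.005,0]],"turn":[[0,0,0],[0,0,0]]}' 50 30
python3 -m pendant '{"offset":[[0,0,0],[0,0,0],[0,0,0],[0,0,0],[0,0,0],[0,0,0]],"turn":[[0,0,0],[0,0,0],[0,0,0],[0,0,0],[0,0,0],[0,0,0]]}' 100 30
python3 -m pendant '{"offset":[[0,-0.03,0],[0,-0.09,0],[0,-0.18,0],[0,-0.3,0],[0,-0.45,0],[0,-0.6,0],[0,-0.7,0],[0,-0.7,0]],"turn":[[0,0,0],[0,0,0],[0,0,0],[0,0,0],[0,0,0],[0,0,0],[0,0,0],[0,0,0]]}' 100 30
python3 g.py 0.4973 0.2675 0.16 147.4
python3 - <<'E'
from h import *
p,d=manip.camera("side");u,v=255,240
cv2.imwrite("pics/s4.png",cv2.resize(p[v-60:v+60,u-50:u+100,::-1],None,fx=5,fy=5,interpolation=cv2.INTER_CUBIC))
E
```

```text
clock: 9.93
position: [0.5324, 0.1577, 0.022]
ee_rot: [-0.699, -0.106, 0.106, 0.699]
ft_force: [0.4, -0.1, -3.4]
grip_width: 0.64
clock: 10.68
position: [0.5324, 0.1578, 0.022]
ee_rot: [-0.699, -0.106, 0.106, 0.699]
ft_force: [-0.6, 0.5, 0.1]
grip_width: 1.004
clock: 11.68
position: [0.5332, 0.158, 0.1638]
ee_rot: [-0.699, -0.107, 0.105, 0.699]
ft_force: [-0.3, -0.6, -0.5]
grip_width: 0.998
offset [-0.0096  0.019   0.5762] turn [ 0.0042 -2.8929  0.0019]
11.675 [0.5332 0.158  0.1638] yaw 17.21996058488541 F [-0.3414 -0.6358 -0.5307] M [-0.004   0.0282 -0.011 ] w 0.9977819926280156 q [ 0.2564  0.3134 -0.7386  1.7052  0.2245  1.2068 -0.2374]
```

View pics/s4.png

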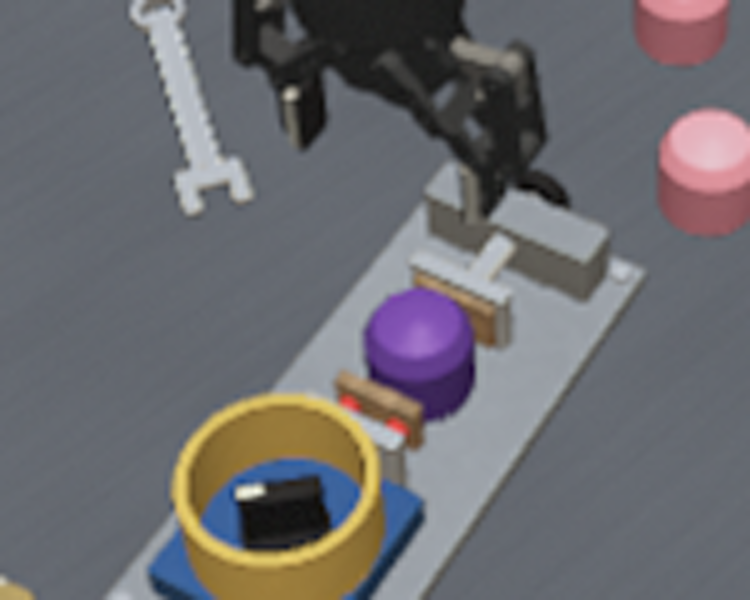

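The glass stands between jaw pad (380,400) and backstop pad (455,310). I move on to above the knob, then measure centring from both views.

```bash

python3 -m pendant '{"offset":[[0,0,0.05],[0,0,0.12],[0,0,0.2],[0,0,0.28],[0,0,0.36],[0,0,0.44],[-0.005,0,0.5],[-0.01,0,0.57],[-0.01,0,0.576]],"turn":[[0,-0.12,0],[0,-0.24,0],[0,-0.36,0],[0,-0.48,0],[0,-0.6,0],[0,-0.72,0],[0,-0.84,0],[0,-1,0],[0,-1,0]]}' 100 30
python3 -m pendant '{"offset":[[0,0,0],[0,0,0],[0,0,0],[0,0,0],[0,0,0],[0,0,0],[0,0,0]],"turn":[[0,-0.15,0],[0,-0.3,0],[0,-0.45,0],[0,-0.6,0],[0,-0.75,0],[0,-0.9,0],[0,-1,0]]}' 35 30
python3 -m pendant '{"offset":[[0,0,0],[0,0,0],[0,0,0],[0,0,0],[0,0,0],[0,0,0],[0,0,0]],"turn":[[0,-0.15,0],[0,-0.3,0],[0,-0.45,0],[0,-0.6,0],[0,-0.75,0],[0,-0.89,0],[0,-0.89,0]]}' 35 30
python3 g.py 0.4973 0.2675 0.16 147.4
python3 - <<'E'
from h import *
yh=np.array([-np.sin(.302),np.cos(.302)]);xh=np.array([yh[1],-yh[0]]);C=np.array([.5225,.1867])
for n in("top","side"):
    p,d=manip.camera(n);W=cloud(n,d);np.savez(f"pics/{n}5.npz",p=p,d=d)
    L=np.stack([(W[...,:2]-C)@xh,(W[...,:2]-C)@yh,W[...,2]],-1)*1000
    near=(abs(L[...,0])<60)&(L[...,1]>-120)&(L[...,1]<35)
    m=(mask(p,122,155,80,25)>0)&near; print(n,"npx",m.sum())
    (u,v),r=cv2.minEnclosingCircle(np.argwhere(m)[:,::-1].astype(np.float32));q=ray(n,u,v,.04)[:2];print(" sil centre(z40)",(q-C)@xh*1000,(q-C)@yh*1000,r)
    t=L[m&(L[...,2]>58)];print(" dome top mean",t.mean(0),len(t))
    s=L[m&(L[...,2]<52)&(L[...,2]>18)];print(" side circle",circ(s/1000)*1000,len(s))
    c=(mask(p,5,20,70,50)>0)&near;
    for lo,hi in((-25,35),(-120,-55)):
        k=L[c&(L[...,1]>lo)&(L[...,1]<hi)&(L[...,2]>15)]
        if len(k)>5: print(" cork",len(k),k.mean(0),np.percentile(k,[5,95],axis=0).ravel())
    st=near&(L[...,2]>48)&~m&(L[...,2]<62)
    for lo,hi in((-25,35),(-120,-55)):
        k=L[st&(L[...,1]>lo)&(L[...,1]<hi)&(abs(L[...,0])<28)]
        if len(k)>5: print(" top edge",len(k),k.mean(0),np.percentile(k,[5,95],axis=0).ravel())
    if n=="side":a=p[160:320,190:340]
    else:b=p[175:275,190:330]
cv2.imwrite("pics/s5.png",np.hstack([cv2.resize(x[:,:,::-1],(400,400),interpolation=cv2.INTER_CUBIC) for x in(a,b)]))
E
```

```text
clock: 12.85
position: [0.4955, 0.2677, 0.1612]
ee_rot: [-0.605, -0.365, 0.366, 0.606]
ft_force: [0.9, -0.9, 0.2]
grip_width: 1.0
clock: 13.72
position: [0.4956, 0.2667, 0.1604]
ee_rot: [-0.419, -0.569, 0.57, 0.42]
ft_force: [0.0, -0.5, -0.0]
grip_width: 0.349
clock: 14.6
position: [0.4956, 0.2659, 0.1596]
ee_rot: [-0.199, -0.677, 0.679, 0.202]
ft_force: [-0.1, -0.2, 0.7]
grip_width: 0.347
offset [-0.0026 -0.0019 -0.0112] turn [-0.0033 -0.0076  0.0035]
14.6 [0.4956 0.2659 0.1596] yaw 147.0586428002672 F [-0.0702 -0.2301  0.7188] M [-0.0114 -0.0062  0.0004] w 0.34745424355301385 q [ 0.3515  0.5168 -1.1858  1.6749  0.4938  1.2951  1.6365]
top npx 247
 sil centre(z40) -1.567611843771528 -33.32666690602454 8.918981552124023
 dome top mean [ -2.8112 -32.3945  64.6869] 174
 side circle [ -1.9574 -33.0757  25.8129] 21
 cork 36 [ 0.0766  3.5916 43.953 ] [-20.6096   0.8912  33.349   18.3243   7.5606  50.6352]
 top edge 76 [-0.8945 18.069  53.3358] [-24.3889  -8.5866  48.5833  22.9403  32.2257  58.7215]
 top edge 70 [ -1.3685 -80.025   53.2286] [ -25.0304 -118.7244   48.6595   22.6625  -67.0673   59.2661]
side npx 425
 sil centre(z40) -1.383949780813697 -32.55994150047181 13.015555381774902
 dome top mean [ -1.8334 -30.0992  64.2622] 239
 side circle [  2.5926 -35.4752  29.2603] 116
 cork 105 [-2.1734  3.8499 42.6926] [-21.3841  -2.0301  30.1078  19.4995   7.7698  49.2875]
 cork 59 [ -8.586  -68.2156  42.0507] [-21.349  -71.4559  24.9166  19.0668 -64.9854  51.1089]
 top edge 70 [-5.0038 16.0725 52.4241] [-25.5168 -14.9618  48.2217  23.4137  30.7226  56.8018]
 top edge 110 [ -0.4415 -77.9553  52.2926] [ -24.6514 -118.4046   48.2911   23.552   -67.1875   56.3   ]
```

View pics/s5.png

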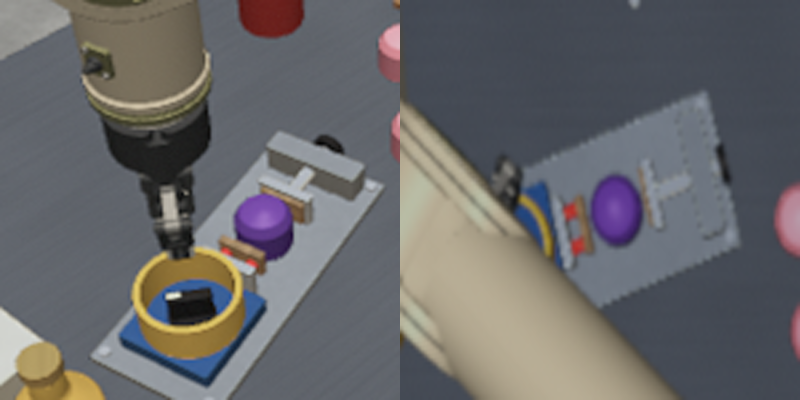

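Vision puts the glass at clamp (-1.5, -33) mm, and the pads' centre at x≈-1, so it is centred. Opening is 35 %, which fits the guard. I align and descend.

```bash

python3 g.py 0.498 0.2674 0.12 147.4
python3 -m pendant '{"offset":[[-0.006,0.05,-0.013],[-0.01,0.13,-0.013],[-0.01,0.2,-0.013],[-0.01,0.2,-0.013]],"turn":[[0,-0.004,0],[0,-0.008,0],[0,-0.008,0],[0,-0.008,0]]}' 35 30
python3 g.py 0.498 0.2674 0.043 147.4
```

```text
offset [-0.007   0.1997 -0.012 ] turn [-0.0028 -0.0085  0.0029]
14.7 [0.4956 0.2662 0.16  ] yaw 147.01630965214295 F [-0.3271 -0.8434 -0.022 ] M [-0.0275 -0.0631  0.0084] w 0.3511988058566804 q [ 0.351   0.5161 -1.1856  1.6747  0.4935  1.295   1.6355]
clock: 15.2
position: [0.4978, 0.2668, 0.1184]
ee_rot: [-0.197, -0.678, 0.68, 0.2]
ft_force: [0.4, 0.0, 0.1]
grip_width: 0.35
offset [-0.0005  0.3768 -0.0045] turn [-0.0054 -0.0004  0.0047]
15.2 [0.4978 0.2668 0.1184] yaw 147.38022846441737 F [0.4075 0.0113 0.1212] M [ 0.0112  0.0056 -0.016 ] w 0.3500124081102669 q [ 0.3195  0.5642 -1.147   1.7105  0.5401  1.2331  1.6125]
```

```bash

python3 -m pendant '{"offset":[[0,0.04,-0.004],[0,0.1,-0.004],[0,0.17,-0.004],[0,0.24,-0.004],[0,0.31,-0.004],[0,0.36,-0.004],[0,0.375,-0.004],[0,0.375,-0.004]],"turn":[[-0.005,0,0.005],[-0.005,0,0.005],[-0.005,0,0.005],[-0.005,0,0.005],[-0.005,0,0.005],[-0.005,0,0.005],[-0.005,0,0.005],[-0.005,0,0.005]]}' 35 30
python3 g.py 0.498 0.2674 0.043 147.4
python3 -m pendant '{"offset":[[0,0,0],[0,0,0],[0,0,0],[0,0,0],[0,0,0],[0,0,0]],"turn":[[0,0,0],[0,0,0],[0,0,0],[0,0,0],[0,0,0],[0,0,0]]}' 0 60
python3 g.py 0.498 0.2674 0.043 147.4
```

```text
clock: 16.2
position: [0.4979, 0.2675, 0.0434]
ee_rot: [-0.199, -0.679, 0.679, 0.199]
ft_force: [-0.4, 0.1, 0.7]
grip_width: 0.349
offset [-0.0007  0.002   0.0002] turn [-0.0002 -0.0003 -0.0002]
16.2 [0.4979 0.2675 0.0434] yaw 147.38517761874908 F [-0.3708  0.1416  0.658 ] M [ 0.0205 -0.0252  0.0372] w 0.3492259530328735 q [ 0.2637  0.6461 -1.0712  1.7741  0.6309  1.1112  1.5515]
clock: 16.95
position: [0.5001, 0.2664, 0.0441]
ee_rot: [0.2, 0.678, -0.678, -0.198]
ft_force: [5.5, -2.4, 0.4]
grip_width: 0.13
offset [0.0113 0.0057 0.0015] turn [ 0.0014 -0.0029 -0.0041]
16.95 [0.5001 0.2664 0.0441] yaw 147.2677630607131 F [ 5.463  -2.3549  0.3627] M [-0.609  -1.159  -0.0021] w 0.13038815559205838 q [ 0.2647  0.6452 -1.07    1.7723  0.6327  1.1111  1.5516]
```

Gripped the bar (opening 0.13 ≈ 11 mm). I turn clockwise (+tool y) in steps, averaging the moment after each.

```bash
cat > t.py <<'E'
from h import *
M=[];F=[]
for i in range(6):
    o=manip.get_obs();M.append(o['torque']);F.append(o['ft_force']);manip.camera("top")
yaw=np.degrees(np.arctan2(*Rn.from_quat(o['ee_rot']).as_matrix()[1::-1,0]))
print("t",o['clock'],"knob",np.radians(147.27-yaw),"M",np.mean(M,0),"F",np.mean(F,0),o['position'],"w",o['grip_width'])
E
python3 t.py
python3 -m pendant '{"offset":[[0,0,0],[0,0,0],[0,0,0],[0,0,0],[0,0,0]],"turn":[[0,0.03,0],[0,0.07,0],[0,0.11,0],[0,0.15,0],[0,0.19,0]]}' 0 60
python3 t.py
python3 -m pendant '{"offset":[[0,0,0],[0,0,0],[0,0,0],[0,0,0],[0,0,0]],"turn":[[0,0.03,0],[0,0.07,0],[0,0.11,0],[0,0.15,0],[0,0.19,0]]}' 0 60
python3 t.py
```

```text
t 17.2 knob -2.5137499815862126e-06 M [-0.5938 -1.1127 -0.0085] F [ 5.8958 -2.776   0.2731] [0.5001 0.2664 0.0442] w 0.12950255838582928
clock: 17.88
position: [0.5003, 0.2663, 0.0442]
ee_rot: [0.251, 0.662, -0.661, -0.249]
ft_force: [2.8, -0.5, -3.7]
grip_width: 0.128
t 18.125 knob 0.1494199419369196 M [-0.0248 -0.4761  0.0552] F [ 3.5175 -0.6485 -3.3829] [0.5002 0.2663 0.0442] w 0.12451093064706209
clock: 18.8
position: [0.5004, 0.2663, 0.0442]
ee_rot: [0.3, 0.641, -0.641, -0.297]
ft_force: [4.0, -1.6, -4.0]
grip_width: 0.131
t 19.05 knob 0.29874306938192907 M [-0.0819 -0.7569  0.0736] F [ 4.0551 -1.2715 -3.6796] [0.5003 0.2662 0.0442] w 0.12796301200373777
```

```bash
cat > t.py <<'E'
from h import *
yh=np.array([-np.sin(.302),np.cos(.302)]);xh=np.array([yh[1],-yh[0]]);C=np.array([.5225,.1867])
ob=[manip.get_obs()];im={"top":[],"side":[]}
for i in range(3):
    for n in im: im[n].append(manip.camera(n)); ob.append(manip.get_obs())
o=ob[-1];yaw=np.degrees(np.arctan2(*Rn.from_quat(o['ee_rot']).as_matrix()[1::-1,0]))
M=np.array([q['torque'] for q in ob])
print("t",o['clock'],"knob",np.radians(147.27-yaw),"Mz first",M[0,2],"mean",M[:,2].mean(),"F",np.mean([q['ft_force'] for q in ob],0),o['position'],"w",o['grip_width'])
def meas(n,p):
    h=cv2.cvtColor(p,cv2.COLOR_RGB2HSV); c=p.astype(float)
    u0,v0=pix(n,[*(C-.036*yh),.04]).astype(int);r=30;s=c[v0-r:v0+r,u0-r:u0+r]
    pw=np.clip((s[...,0]+s[...,2])/2-s[...,1]-8,0,40)*(s[...,2]>s[...,0]);v,u=np.mgrid[v0-r:v0+r,u0-r:u0+r]
    a=(pw*u).sum()/pw.sum(),(pw*v).sum()/pw.sum();q=ray(n,*a,.045)[:2]-C
    return np.array([q@xh*1000,q@yh*1000,pw.sum()/40])
def red(n,p):
    c=p.astype(float);u0,v0=pix(n,[*(C+.012*yh),.035]).astype(int);r=14;s=c[v0-r:v0+r,u0-r:u0+r];w=np.clip(s[...,0]-np.maximum(s[...,1],s[...,2])-60,0,100)
    return w.sum()/100
for n in im: print(" ",n,"glass x,y,area",np.mean([meas(n,p) for p,_ in im[n]],0),"red",np.mean([red(n,p) for p,_ in im[n]]))
E
python3 - <<'E'
src=open('t.py').read();src=src.replace('for n in im: print','im={n:[(np.load(f"pics/{n}5.npz")["p"],0)] for n in im}\nfor n in im: print')
exec(src)
E
python3 t.py
python3 -m pendant '{"offset":[[0,0,0],[0,0,0],[0,0,0]],"turn":[[0,0.04,0],[0,0.08,0],[0,0.12,0]]}' 0 60
python3 t.py
python3 -m pendant '{"offset":[[0,0,0],[0,0,0],[0,0,0]],"turn":[[0,0.04,0],[0,0.08,0],[0,0.12,0]]}' 0 60
python3 t.py
```

```text
t 19.4 knob 0.29876264561887034 Mz first -0.04078600418469715 mean -0.03600076134332762 F [ 4.5056 -1.5102 -3.8005] [0.5003 0.2662 0.0442] w 0.13321102725340253
  top glass x,y,area [ -1.1976 -32.409  235.9   ] red 11.28
  side glass x,y,area [ -0.693  -34.3626 392.275 ] red 9.73
t 19.7 knob 0.2987383725977981 Mz first -0.045223852673399303 mean -0.028428500788818586 F [ 5.011  -1.4641 -3.9928] [0.5003 0.2662 0.0442] w 0.12518924163833053
  top glass x,y,area [ -1.447  -33.239  234.3917] red 9.893333333333333
  side glass x,y,area [ -0.1659 -36.0992 367.6458] red 6.253333333333333
clock: 20.08
position: [0.5004, 0.2662, 0.0442]
ee_rot: [0.33, 0.626, -0.626, -0.327]
ft_force: [5.1, -1.9, -3.8]
grip_width: 0.134
t 20.375 knob 0.39443426483638316 Mz first 0.23776387225242746 mean 0.1134211280330932 F [ 4.9459 -1.6577 -4.0633] [0.5004 0.2662 0.0442] w 0.12821011196567877
  top glass x,y,area [ -1.6143 -35.0772 234.8208] red 10.316666666666668
  side glass x,y,area [ -0.4062 -37.823  366.1625] red 6.1433333333333335
clock: 20.75
position: [0.5004, 0.2661, 0.0442]
ee_rot: [0.36, 0.61, -0.609, -0.357]
ft_force: [4.9, -1.5, -3.0]
grip_width: 0.125
t 21.05 knob 0.4904602262545137 Mz first 0.31427276422195166 mean 0.13614569976460475 F [ 4.7005 -1.5345 -3.9288] [0.5004 0.2661 0.0442] w 0.12480968894700309
  top glass x,y,area [ -1.6952 -36.6364 233.8958] red 9.966666666666667
  side glass x,y,area [ -0.4812 -39.8201 366.7042] red 5.9433333333333325
```

```bash

python3 -m pendant '{"offset":[[0,0,0],[0,0,0],[0,0,0]],"turn":[[0,0.04,0],[0,0.08,0],[0,0.12,0]]}' 0 60
python3 t.py
```

```text
clock: 21.42
position: [0.5005, 0.2661, 0.0442]
ee_rot: [0.389, 0.592, -0.591, -0.386]
ft_force: [5.8, -2.3, -3.3]
grip_width: 0.128
t 21.725 knob 0.5865674205763414 Mz first 0.2832523888288453 mean 0.1889494271856948 F [ 5.0921 -1.9456 -3.7919] [0.5005 0.2661 0.0442] w 0.12638484047034154
  top glass x,y,area [ -1.6213 -36.6807 234.0458] red 8.13
  side glass x,y,area [ -0.4777 -39.8202 366.7167] red 1.9366666666666665
```

The glass hit the backstop at about 0.48 rad (it stopped moving and the stems are compressing), so the force is now about 5–7 N. A small final increment follows.

```bash

python3 -m pendant '{"offset":[[0,0,0],[0,0,0]],"turn":[[0,0.012,0],[0,0.024,0]]}' 0 60
python3 t.py
```

```text
clock: 21.98
position: [0.5005, 0.266, 0.0442]
ee_rot: [0.394, 0.588, -0.587, -0.391]
ft_force: [4.9, -1.9, -3.5]
grip_width: 0.124
t 22.275 knob 0.6070782775544165 Mz first 0.37345549061376426 mean 0.2847072568475662 F [ 5.343  -1.7245 -4.0091] [0.5005 0.266  0.0442] w 0.12980259618757595
  top glass x,y,area [ -1.6419 -36.6711 233.8167] red 8.136666666666667
  side glass x,y,area [ -0.4575 -39.8991 366.3875] red 1.2133333333333332
```

Moment while moving was 0.37 N m, i.e. about 7.6 N; the travel estimate is about 7 N. I release the knob and retreat.

```bash

python3 -m pendant '{"offset":[[0,0,0],[0,0,0],[0,0,0],[0,0,0],[0,0,0]],"turn":[[0,0,0],[0,0,0],[0,0,0],[0,0,0],[0,0,0]]}' 35 60
python3 -m pendant '{"offset":[[0,-0.03,0],[0,-0.1,0],[0,-0.2,0],[0,-0.32,0],[0,-0.45,0],[0,-0.6,0],[0,-0.75,0],[0,-0.85,0],[0,-0.85,0]],"turn":[[0,0,0],[0,0,0],[0,0,0],[0,0,0],[0,0,0],[0,0,0],[0,0,0],[0,0,0],[0,0,0]]}' 35 60
python3 t.py
python3 - <<'E'
from h import *
p,_=manip.camera("side");cv2.imwrite("pics/s6.png",cv2.resize(p[180:310,200:350,::-1],None,fx=5,fy=4.6,interpolation=cv2.INTER_CUBIC))
E
```

```text
clock: 22.9
position: [0.5005, 0.2661, 0.0442]
ee_rot: [0.394, 0.588, -0.587, -0.391]
ft_force: [0.4, -0.1, -0.1]
grip_width: 0.346
clock: 24.02
position: [0.5003, 0.2668, 0.2159]
ee_rot: [0.395, 0.589, -0.587, -0.391]
ft_force: [0.1, 0.1, -1.0]
grip_width: 0.347
t 24.325 knob 0.606946158131515 Mz first -0.0035241525917495443 mean 0.019345696252528344 F [ 0.0981  0.1375 -0.2854] [0.4994 0.2661 0.2133] w 0.34780597201782965
  top glass x,y,area [ -1.7815 -34.9982 238.3708] red 8.073333333333332
  side glass x,y,area [ -0.776  -39.2238 375.0167] red 1.4566666666666668
```

View pics/s6.png

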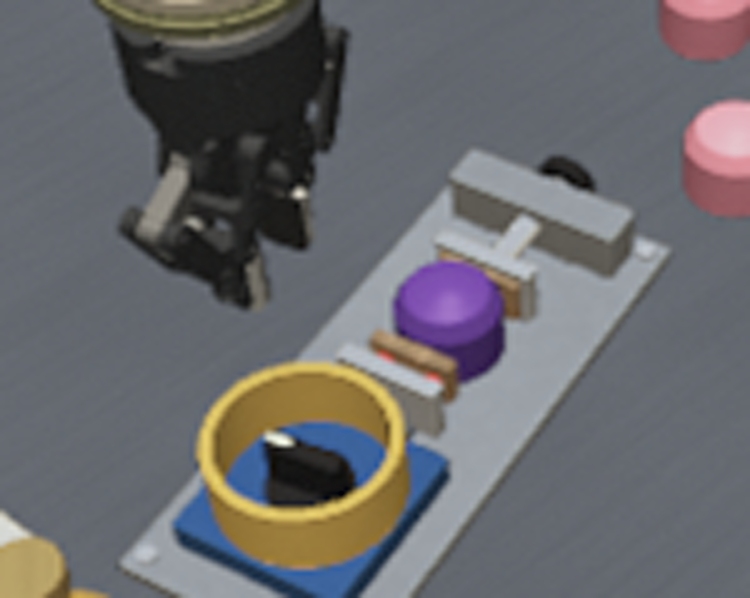

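The jaw pad bears on the glass, which sits against the backstop. The stems (red at 385,355 and 430,380) are partly compressed, and the gripper is clear of everything.

```bash
python3 -c "
from workcell import manip
print(manip.hand_in())"
```

```text
the job is handed in; nothing more can be done
None
```

The purple glass is standing upright on the clamp bed and clamped against the backstop. I estimate the force at 6–8 N, and the job was handed in at about 24 s of the 72 s allowed.

**What I did:** I took the glass from the slab and set it on the bed; vision put it within about 1–2 mm of centred on the pads. I released it, reached into the guard ring with the gripper part-open, and turned the knob clockwise to 0.607 rad. Then I let go of the knob and lifted clear.

**Clamping force:** It was worked out, not measured directly. The glass stopped moving at about 0.48 rad, which gives 6–8 N from the travel beyond that point. The wrist moment of 0.37 N m while turning gives about 7.6 N, within about 1.5 N.

**After release:** The last picture shows the stems still partly compressed, and the wrist force was near zero.

**Checks that disagreed:**
- **Glass position:** The measured position shifted by 0.7 mm (side camera) to 1.7 mm (top camera) after I retreated. I put this down to the arm's shading, because the stems looked unchanged.
- **Held moments:** Wrist moments read with the knob held still were lower and scattered, as the drag allows, so I did not use them.
- **Contact when setting down:** The glass met the bed with about 15 N through the gripper before I eased off and released it.

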